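# Flip a root box's prop leg down, then stand the box up and hold it plumb

### The arm

A 6-joint arm with a two-finger parallel gripper is mounted at the origin on the work surface. World frame = base frame: x ahead of the robot, y to its left, z up, the work surface at z = 0. Lengths are in m, angles in rad, forces in N, time in s.
With the tool pointing down it reaches from about 0.25 to 0.775 m from the base axis. Payload 4 kg.
Tool frame: the origin (TCP) lies at the very end of the fingers, on their centre line; the grasp point (between the pads) lies 19 mm behind it; x points along the fingers, z is the direction in which the jaws open and shut, and the axes are right-handed (so a half turn about x gives the same grasp; the last joint's range is limited). The gripper opens to 94 mm and grips with 3 to 60 N. Pads are 16 mm wide; open, the fingers measure 119 mm over their backs; the gripper's body (75 mm by 177 mm) begins 78 mm behind the grasp point.
Start: joints at [-1.423, 0.087, 1.371, -0, 1.684, -0.103], TCP at [0.136, -0.533, 0.206] pointing down, gripper open.
Joint ranges: [-3.1, 3.1], [-0.76, 2.03], [0.27, 2.55], [-1.08, 4.22], [0.17, 2.65], [-2.57, 2.57]. Speed limits (rad/s): [2.79, 2.79, 3.14, 3.14, 3.14, 3.14].

### API

Orientations are given as a rotation vector (axis times angle).
In Python, from station import ctrl gives the robot as it stands.
- The arm moves only by the tool jog_arm, never from a script. Its argument "plan" is a list of rows, each a list of 7 numbers: the turn, a rotation vector about the tool's x, y, z as a fraction of full scale, then the shift along the tool's x, y, z as a fraction of full scale, then the closure in counts, from 0 (fully open) to 255 (shut). In form: [[rx, ry, rz, x, y, z, fingers], ...]. A call has 1 to 5 rows; each row shifts and turns the commanded pose from where the row before left it, along the tool's axes as they then stand; what a row does not reach is not made up. Full scale, the value 1, is 0.04 m for a shift and 6 degrees for a turn. A row lasts 1/12 s, in which the tool goes at most 41.7 mm and 7.16 degrees, less where a joint would pass 70% of its speed; a pose out of reach is approached as far as the arm can. A call with a number of a shift or a turn outside -1 to 1 is refused whole. A call with a gripper value outside its range is refused whole. The fingers move at their own pace and stop on an object; "grip_force" is the grip in N (left out, the last holds). Time passes only in rows, so rows that do not move let the fingers close. It gives the time, the measured TCP pose, the force and the opening at its end, in the units of the state.
- ctrl.get_obs(): the state, without advancing time (a new reading comes with each control period).
- ctrl.snapshot(name): name is "scene" or "top" or "wrist"; returns a dict with "frame" (480x640x3 uint8, blue, green, red), "z_map" (480x640 float32, m along the optical axis (not along the pixel's ray), 0 where there is no reading), "vfov" (degrees; the focal length in pixels is half the picture's height over the tangent of half this angle, whatever the lens; pixels are square), "cx", "cy" (the principal point, pixels), "distortion" ([k1, k2, p1, p2, k3] as OpenCV has them; the pictures are not rectified), "world_from_camera" (4x4, takes a point from camera to world coordinates). Camera axes: x right, y down, z forward; pixel columns grow to the right and rows downward; lengths in m; the calibration is good to about 2 mm. A picture is of the moment at which its call begins.
- ctrl.close_job(): hands the job in, once; it reports no verdict.
Trained networks look in a picture, given as the dict that the camera call returned (one of the last four; its "shot" number tells which), for a name from the list of things; names that differ only in an ending like _2 or _b are one class to them, and where a whole thing is asked for, a point or a joint stands for the part that bears it (a point fixed in the world has none). Each returns a list of dicts, best first, with "score" (0 to 1); they miss things now and then, are a little off and sometimes report something else, mostly with a low value. They report only what shows in the picture. A call takes as long as a camera call. They do not tell look-alikes from the thing itself.
- ctrl.search_frame(picture, label): "box" ([left, top, width, height] in pixels, round what is visible of it).
The state is a dict: "clock": time; "qpos": joint angles; "qvel": joint speeds; "tau": joint torques, N m; "position": TCP position; "eef_rot": TCP orientation; "ft_force": force on the tool from outside, world axes, zero at the start; "wrist_torque": the same for the moment, N m; "gripper_width": finger opening in m.
Only numpy, scipy, OpenCV 4.12 (cv2) and the standard library are available. Lean on these libraries where they do the work, as an engineer would, in place of code of your own. Each camera call takes 0.05 s, during which the arm holds its last target.

### The job

The root box leans window-down on its sloping rest. While it leans there, flip the prop leg on its back down past centre so that it snaps fully down and stays by itself, and let go of the leg. Then take hold of the box, bring it up off the rest until it stands upright with its foot on the bench, and finish still holding it plumb against tipping, clear of the rest, the leg fully down with its tip hanging free of the bench; leave the other things on the bench alone.

Things in the scene. Friction and masses are not known exactly. Their poses are not given: they have to be found in the camera images.
- rootbox: Root box: flat box 180 (y) x 30 (x) x 260 mm (z), 0.75 to 1.05 kg, aluminium edges, soil inside, clear window on its -x face (x = -6 mm), grey back on +x (x = +24 mm). Origin: underside of its foot strip, a 10 mm round rubber bar along y. Starts leaning 0.52 rad from upright to its window side, towards the robot, so its back faces up. Its top edge is strong, free to grip across the 30 mm.
- box_foot (a point): The box's origin: middle of the foot strip's underside, on the bench. The strip is near the window side; the weight lies 9 mm behind it, so the box stood upright and let go tips back onto the lowered leg, 0.15 rad off plumb. The rubber grips the bench: the box can be turned up about it.
- box_top (a point): Middle of the box's top edge, mid-thickness: x = +9, y = 0, z = 260 mm in the box's axes. The leaves near the two ends of the top (up to 40 mm high) are look only, no obstacle.
- leg_hub (a point): Where the prop leg's centre line meets its pivot, in the middle of the box's back, 24 mm off it: box x = +48, y = 0, z = 127 mm. The pivot axis is (cos 15deg, 0, sin 15deg) in the box's axes; the leg swings in the plane square to it, in line with the hub.
- leg (a joint): Leg angle, rad. 0 = folded: leg points to the box's +y side, 0.21 rad above sideways, tip beyond the box's edge. Grows as it is pressed down: 0.21 straight sideways, 1.78 straight down the box and splayed 15 deg out from the back, 1.88 its stop, fully down. A spring holds both ends: it flies back below about 0.75, snaps down by itself beyond 0.95. 1 to 3 N near the tip moves it.
- leg_tip (a point): In the leg's rubber end, on its centre line, 112 mm from leg_hub; at the start about 20 mm out from the box's +y side edge. The leg is a straight 12 mm round bar, rubber end 16 mm across, ending 8 mm beyond this point. With the box plumb and the leg fully down it hangs about 11 mm clear of the bench.
- rest: Fixed aluminium rest between box and robot: base plate 135 deep x 190 wide x 5 mm, two 20 mm rails at y = -70 and +70 mm sloping 30 deg from upright, on which the box's window side leans; they end 177 mm up along the box. Origin: on the bench, mid-width, 5 mm beyond the plate's front edge; +x points to the box, whose foot stands 20 mm beyond it.
- balance: Bystander, fixed: white laboratory balance with a steel pan, 220 x 170 mm, 59 mm high; origin at the centre of its underside.
- pot: Bystander, loose: clear pot 72 mm across, 78 mm high, with soil and a leafy plant up to 170 mm (leaves are look only); origin at the centre of its underside.
- dish: Bystander, loose: covered culture dish, 92 mm across, 18 mm high; origin at the centre of its underside.
- jar: Bystander, loose: amber glass jar with a black cap, 68 mm across, 110 mm high; origin at the centre of its underside.
Not all that is in view belongs to the job. Several things have the shape of the rest; the one meant has the colours described above.

How it is judged:
By the outcome, as a careful person would: the job done as asked, in the order asked, and still so for the second after the job is handed in, while the arm keeps its last pose, push and grip.
It also fails if it takes over 53 s, if anything falls off the work surface, if the arm or the gripper's body presses on something with over 40 N, if the wrist force passes 120 N, or if a joint passes its speed limit or range.

## Working session

There is one attempt and no reset: what is moved stays moved. The work goes in short steps, Python scripts to look and compute and a tool call to move; the robot and the scene stay as the last step left them, time stands still between calls to the robot, and variables do not carry over. Pictures are saved under pics/ and viewed, and the job is handed in when it is done.

Besides the shell and the picture viewer there is one more tool, called after "Emit:" as name(argument=value, ...), one argument or row to a line, values as JSON. jog_arm: Moves the arm, as the interface text tells. Its arguments: {"type":"object","properties":{"plan":{"type":"array","items":{"type":"array","items":{"type":"number"}}},"grip_force":{"type":"number"}},"required":["plan"]}

```bash
ls; mkdir -p pics
cat > h.py <<'E'
import numpy as np,cv2
from station import ctrl
def cam(n):
    s=ctrl.snapshot(n); return s
def K(s):
    f=240/np.tan(np.radians(s['vfov'])/2); return np.array([[f,0,s['cx']],[0,f,s['cy']],[0,0,1]])
def cloud(s):
    k=K(s); v,u=np.mgrid[0:480,0:640]
    p=cv2.undistortPoints(np.stack([u,v],-1).reshape(-1,1,2).astype(np.float32),k,np.array(s['distortion'])).reshape(480,640,2)
    z=s['z_map']; P=np.dstack([p[...,0]*z,p[...,1]*z,z,np.ones_like(z)])@np.array(s['world_from_camera']).T
    P=P[...,:3]; P[z==0]=np.nan; return P
def proj(s,X):
    T=np.linalg.inv(s['world_from_camera']); X=np.atleast_2d(X)@T[:3,:3].T+T[:3,3]
    return cv2.projectPoints(X,np.zeros(3),np.zeros(3),K(s),np.array(s['distortion']))[0].reshape(-1,2)
E
python3 - <<'E'
from h import *
o=ctrl.get_obs(); print(o)
for n in ['scene','top']:
    s=cam(n); cv2.imwrite(f'pics/{n}0.png',s['frame']); np.savez(f'{n}0.npz',**{k:v for k,v in s.items()})
    print(n,s['world_from_camera'],s['vfov'])
    for l in ['rootbox','rest','leg','balance','pot','dish','jar']:
        print(l,[(np.round(d['box']),round(d['score'],2)) for d in ctrl.search_frame(s,l)[:4]])
E
```

```text
pics
{'clock': 0.0, 'qpos': array([-1.42309650e+00,  8.78958920e-02,  1.37224925e+00, -1.93739336e-05,
        1.68360744e+00, -1.03110344e-01]), 'qvel': array([ 1.47366428e-03,  2.57949372e-04,  1.27640367e-03, -5.55812848e-05,
        2.25423918e-04, -1.29251612e-03]), 'tau': array([-3.00744050e-04, -3.40185821e+01, -3.02423573e+01,  7.17488257e-02,
        3.31139588e-02, -1.53741539e-04]), 'position': array([ 0.13640487, -0.53224153,  0.20433904]), 'eef_rot': array([ 1.02394677,  1.31908021, -1.02147977]), 'ft_force': array([-0.21097583,  1.10417781, -0.15700827]), 'wrist_torque': array([ 0.00273368, -0.01263312, -0.0450999 ]), 'gripper_width': 0.09390580530100294}
scene [[ 0.72432452  0.43174188 -0.53754343  1.35317546]
 [ 0.6894568  -0.45151663  0.56637625 -0.73293492]
 [ 0.00181855 -0.78085318 -0.62471194  1.03708318]
 [ 0.          0.          0.          1.        ]] 51.93084253663088
rootbox [(array([268., 199.,  81., 104.]), 0.71)]
rest [(array([174., 240.,  85.,  80.]), 0.89), (array([260., 170.,  47.,  61.]), 0.85), (array([272., 262.,  27.,  37.]), 0.75), (array([379., 
[... 282 characters left out ...]
98081892  0.1933067   0.26041872]
 [-0.99957172  0.02749109  0.01003106  0.05223889]
 [-0.01515287 -0.19297278 -0.9810871   1.80673136]
 [ 0.          0.          0.          1.        ]] 45.01653327238905
rootbox [(array([290., 228.,  72.,  49.]), 0.61)]
rest [(array([299., 266.,  62.,  22.]), 0.82), (array([360., 169.,  64.,  54.]), 0.7), (array([248., 313.,  70.,  59.]), 0.63), (array([124., 237.,  68.,  50.]), 0.58)]
leg [(array([290., 229.,  45.,  15.]), 0.57)]
balance [(array([465., 210.,  64.,  78.]), 0.89), (array([289., 232.,  44.,  15.]), 0.43)]
pot [(array([210., 204.,  22.,  22.]), 0.86)]
dish [(array([217., 240.,  28.,  28.]), 0.72)]
jar [(array([206., 280.,  24.,  25.]), 0.69)]
```

View pics/scene0.png

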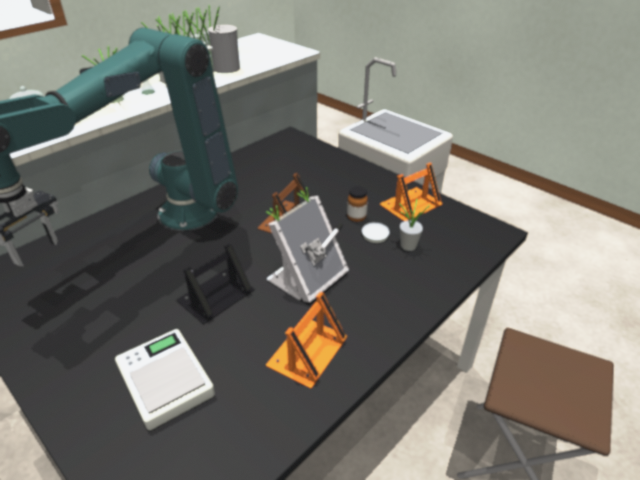

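View pics/top0.png

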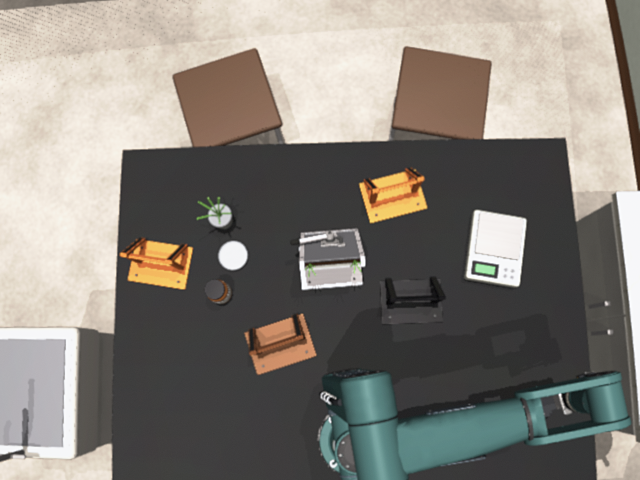

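Run:
```python
import numpy as np,cv2
a=np.load('scene0.npz');b=np.load('top0.npz')
x=cv2.resize(a['frame'][180:320,240:400],None,fx=4,fy=4,interpolation=cv2.INTER_CUBIC)
cv2.imwrite('pics/cs.png',x)
x=cv2.resize(b['frame'][210:310,260:390],None,fx=6,fy=6,interpolation=cv2.INTER_CUBIC)
cv2.imwrite('pics/ct.png',x)
```

```text
(no output)
```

View pics/cs.png

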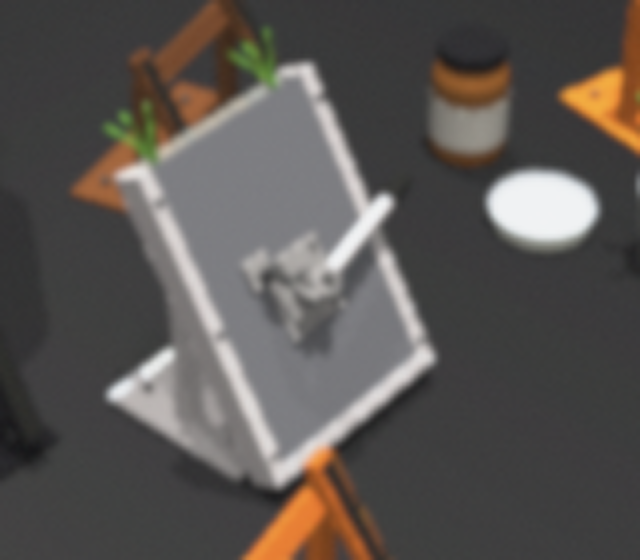

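View pics/ct.png

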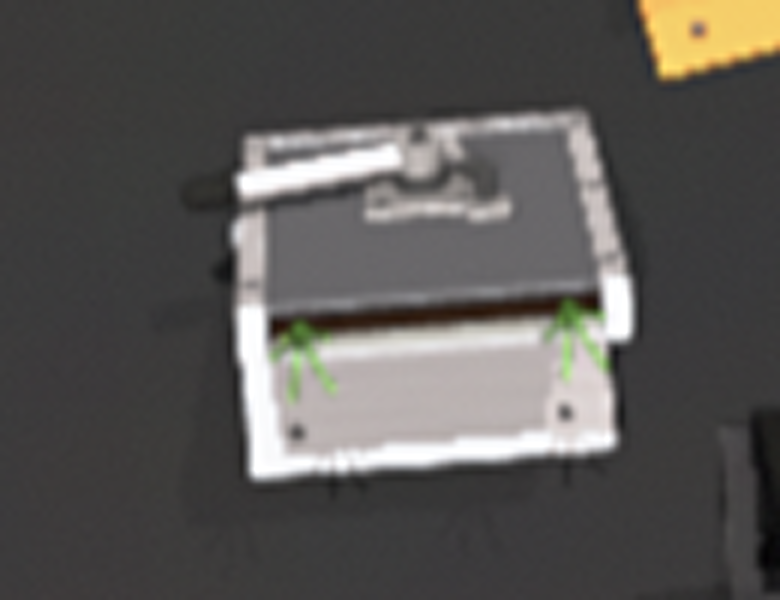

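The target is the box on the silver-white aluminium rest, at scene (308,250) and top (331,258). The rest look-alikes are orange at scene (308,340) and (411,193), black at (217,282) and brown at (285,205). Only the silver one fits, and the box leans on it. The leg's white bar and black tip point to +y (left in the top view). Next I measure the pose.

```bash
cat > fit.py <<'E'
from h import *
from scipy.optimize import least_squares
def L(n):
    d=np.load(n,allow_pickle=True); return {k:d[k] for k in d.files}
def Rz(a): c,s=np.cos(a),np.sin(a); return np.array([[c,-s,0],[s,c,0],[0,0,1]])
def Ry(a): c,s=np.cos(a),np.sin(a); return np.array([[c,0,s],[0,1,0],[-s,0,c]])
E
python3 - <<'E'
from fit import *
for n in ['scene0.npz','top0.npz']:
    s=L(n); P=cloud(s); f=s['frame'].astype(int)
    m=np.isfinite(P[...,0])
    # bench check
    b=m&(abs(P[...,2])<0.02)&(P[...,0]>0.3)&(P[...,0]<.9); print(n,'bench z',np.median(P[b][:,2]))
    u0,v0,w,h=(262,190,90,115) if 'scene' in n else (285,222,85,70)
    roi=np.zeros_like(m); roi[v0:v0+h,u0:u0+w]=1
    g=f.mean(-1); 
    q=P[roi&m&(P[...,2]>0.03)]
    print(len(q),q.min(0),q.max(0))
    # RANSAC plane
    rng=np.random.default_rng(0);best=None
    for _ in range(500):
        a=q[rng.choice(len(q),3,0)]; nn=np.cross(a[1]-a[0],a[2]-a[0]); l=np.linalg.norm(nn)
        if l<1e-6: continue
        nn/=l; nn*=np.sign(nn[2]); 
        if nn[0]<0.5: continue
        inl=abs((q-a[0])@nn)<0.003
        if best is None or inl.sum()>best.sum(): best=inl
    c=q[best].mean(0); U=np.linalg.svd(q[best]-c,full_matrices=False)[2]; nn=U[2]*np.sign(U[2][2])
    print('plane n',nn,'c',c,best.sum(),'tilt elev',np.arcsin(nn[2]),'yaw',np.arctan2(nn[1],nn[0]))
    # in-plane extents
    ey=np.cross([0,0,1],nn); ey/=np.linalg.norm(ey); ez=np.cross(nn,ey)
    w=(q[best]); print('y ext',np.percentile(w@ey,[0.5,1,5,95,99,99.5]),'z ext',np.percentile(w@ez,[0.5,1,5,95,99,99.5]))
    print('n.c',nn@c)
    np.save(n[:3]+'q.npy',q)
E
```

```text
scene0.npz bench z 0.001189025842816438
5360 [ 0.26737165 -0.10675867  0.03019596] [0.75797551 0.38758396 0.2650517 ]
plane n [0.86545128 0.04731103 0.4987542 ] c [0.5746729  0.04728288 0.1384028 ] 2829 tilt elev 0.5221608475816272 yaw 0.05461194969415851
y ext [-0.06894875 -0.06802294 -0.06209822  0.10116179  0.11054964  0.11214183] z ext [-0.2913371  -0.29020147 -0.28089551 -0.06141093 -0.05387953 -0.05276412]
n.c 0.5686173755518414
top0.npz bench z 5.323942750834476e-05
2356 [ 0.46892785 -0.03642463  0.0300328 ] [0.6425933  0.17331897 0.2708104 ]
plane n [0.86234925 0.0461572  0.50420559] c [0.56270406 0.0540244  0.15862579] 1324 tilt elev 0.5284618234238564 yaw 0.053473917252174756
y ext [-0.06383236 -0.0627461  -0.05709948  0.10547883  0.11266444  0.11404997] z ext [-0.29641893 -0.29560866 -0.28313042 -0.05914141 -0.05323132 -0.04276714]
n.c 0.5677210476022311
```

```bash
cat >> fit.py <<'E'
from scipy.spatial.transform import Rotation as Rn
YAW,LEAN=0.054,0.523
C=np.array([0.622,0.057,0.005]) # bar centre
def Rbox(lean=LEAN): return Rz(YAW)@Ry(-lean)
def bw(p,lean=LEAN,Cc=C): return Cc+Rbox(lean)@(np.array(p)-[0,0,.005])
HUB=np.array([.048,0,.127]); D=np.array([np.sin(np.pi/12),0,-np.cos(np.pi/12)])
def legp(th,r): a=th-.21; return HUB+r*(np.cos(a)*np.array([0,1,0])+np.sin(a)*D)
def delta(p,R,pt,Rt):
    o=ctrl.get_obs()
    return (Rn.from_matrix(R).inv()*Rn.from_matrix(Rt)).as_rotvec(), R.T@(pt-p)
def cur():
    o=ctrl.get_obs(); return np.array(o['position']),Rn.from_rotvec(o['eef_rot']).as_matrix()
def go(pt,Rt):
    p,R=cur(); r,t=delta(p,R,pt,Rt)
    print('rot/6deg',np.round(r/np.radians(6),2),'shift/.04',np.round(t/.04,2),'|mm|',round(np.linalg.norm(t)*1e3),'deg',round(np.degrees(np.linalg.norm(r)),1))
    return r,t
def st():
    o=ctrl.get_obs(); print('t',round(o['clock'],2),'p',np.round(o['position'],4),'F',np.round(o['ft_force'],1),'T',np.round(o['wrist_torque'],2),'w',round(o['gripper_width'],4),'q',np.round(o['qpos'],2))
E
python3 - <<'E'
from fit import *
st(); p,R=cur(); print(np.round(R,2))
for n in ['scene0.npz','top0.npz']:
    s=L(n); im=cv2.resize(s['frame'],None,fx=4,fy=4,interpolation=cv2.INTER_CUBIC)
    def d(X,c):
        q=proj(s,X); 
        for a in q: cv2.circle(im,tuple(int(v) for v in (a*4+1.5)),4,c,1)
    d([bw([x,y,z]) for x in (-.006,.024) for y in(-.09,.09) for z in (0.005,.26)],(0,0,255))
    d([bw(legp(0,r)) for r in (0,.06,.112)],(255,0,255))
    q=proj(s,bw([0,0,.13]))[0]*4; u,v=q.astype(int)
    cv2.imwrite('pics/ov_'+n[:3]+'.png',im[v-300:v+300,u-400:u+400])
print([np.round(bw(legp(t,.112)),3) for t in (0,.5,1,1.88)],bw(HUB),bw([.009,0,.26]))
E
```

```text
t 0.8 p [ 0.1365 -0.5328  0.2055] F [-1.2  0.2  0.1] T [ 0.01 -0.04 -0.03] w 0.0941 q [-1.42  0.09  1.37 -0.    1.68 -0.1 ]
[[-0.    0.97  0.25]
 [-0.    0.25 -0.97]
 [-1.   -0.    0.  ]]
[array([0.58 , 0.164, 0.151]), array([0.619, 0.164, 0.112]), array([0.655, 0.138, 0.078]), array([0.682, 0.049, 0.056])] [0.60267507 0.05595544 0.13466671] [0.50260347 0.05054631 0.23040811]
```

View pics/ov_sce.png

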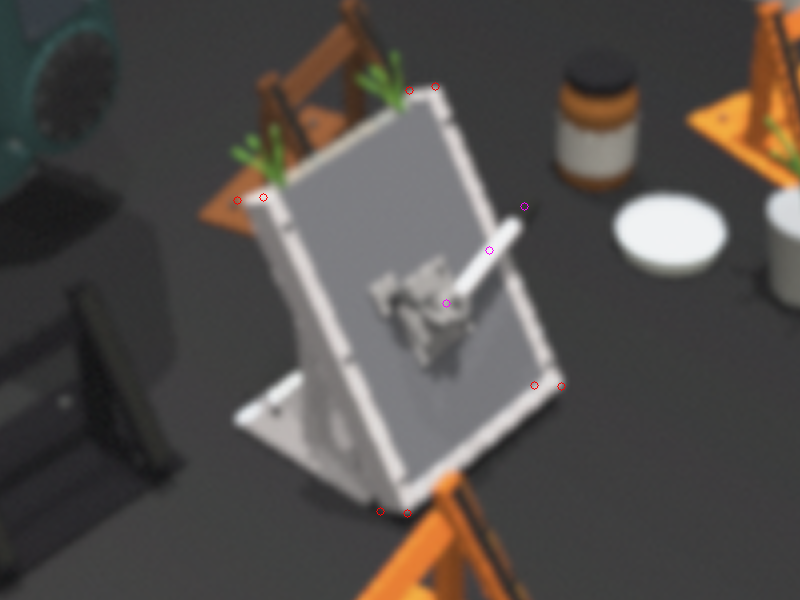

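View pics/ov_top.png

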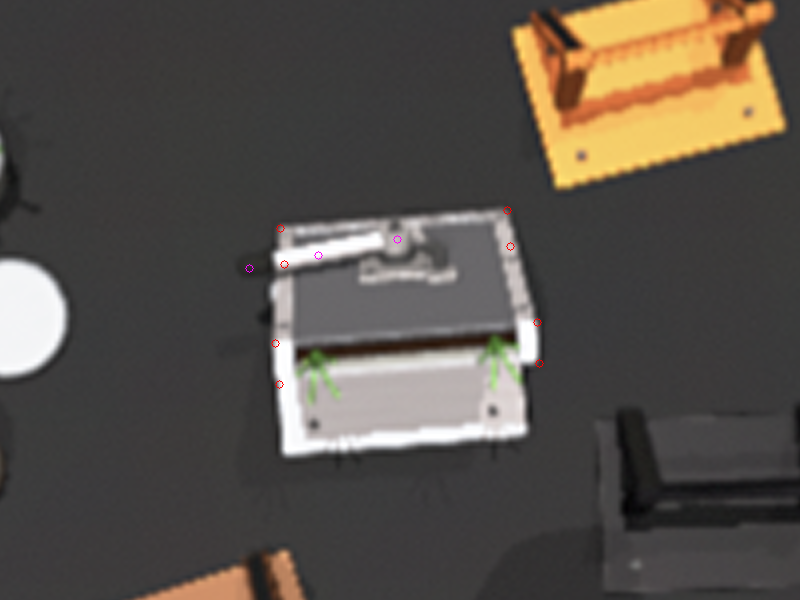

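```bash
cat >> fit.py <<'E'
RPUSH=np.column_stack([[0,0,-1],Rz(YAW)@[-1,0,0],Rz(YAW)@[0,-1,0]])
RPUSH[:,1]=np.cross(RPUSH[:,2],RPUSH[:,0])
DW=Rbox()@D
def pushp(depth,yc=.0675): # TCP with finger bottom resting over bar whose depth along D at yc
    return bw(HUB+np.array([0,yc,0])+depth*D)+Rz(YAW)@[-.002,0,0]+[0,0,.006]
E
python3 - <<'E'
from fit import *
p0=pushp(-.0675*np.tan(.21)); print(p0,DW,np.round(RPUSH,3)); A=p0+[0,0,.13]
p,R=cur()
print('to above'); go(A,RPUSH)
up=p+[0,0,.1]; print(R.T@(up-p)/.04); r,t=delta(up,R,A,RPUSH); print(r/np.radians(6),t/.04)
E
```

```text
[0.58688244 0.12270034 0.15084603] [ 0.70565316  0.03814235 -0.70753005] [[ 0.     0.999  0.054]
 [ 0.     0.054 -0.999]
 [-1.     0.     0.   ]]
to above
rot/6deg [1.88 0.   0.  ] shift/.04 [ -1.89  14.98 -13.08] |mm| 799 deg 11.3
[-2.49999997e+00 -1.05157270e-04  3.64923345e-04]
[1.87966282e+00 1.42893305e-03 2.63186876e-04] [  0.61495187  14.97516676 -13.08042496]
```

Emit:
jog_arm(
  plan=[
    [0.94,0,0,-0.9,0,0,255],
    [0.94,0,0,-0.8,0,0,255],
    [0,0,0,-0.8,0,0,255],
    [0,0,0,0,0,0,255],
  ],
)

```text
clock: 1.13
position: [0.1369, -0.5348, 0.3136]
eef_rot: [1.16, 1.223, -1.174]
ft_force: [-0.0, 0.3, 1.0]
gripper_width: 0.0704
```

Run:
```python
from fit import *
st(); go(pushp(-.0144)+[0,0,.13],RPUSH)
```

```text
t 1.13 p [ 0.1369 -0.5348  0.3136] F [-0.   0.3  1. ] T [0.01 0.03 0.01] w 0.0704 q [-1.42  0.09  1.16  0.    1.88  0.09]
rot/6deg [-0.    0.13 -0.01] shift/.04 [  0.62  12.12 -15.82] |mm| 797 deg 0.8
```

Emit:
jog_arm(
  plan=[
    [0,0,0,0,0.6,-0.79,255],
    [0,0,0,0,0.6,-0.79,255],
    [0,0,0,0,0.6,-0.79,255],
    [0,0,0,0,0.6,-0.79,255],
    [0,0,0,0,0.6,-0.79,255],
  ],
)

```text
clock: 1.55
position: [0.2483, -0.367, 0.3052]
eef_rot: [1.17, 1.234, -1.17]
ft_force: [0.9, -1.1, -0.6]
gripper_width: 0.0378
```

Emit:
jog_arm(
  plan=[
    [0,0,0,0,0.6,-0.79,255],
    [0,0,0,0,0.6,-0.79,255],
    [0,0,0,0,0.6,-0.79,255],
    [0,0,0,0,0.6,-0.79,255],
    [0,0,0,0,0.6,-0.79,255],
  ],
)

```text
clock: 1.97
position: [0.3597, -0.2025, 0.3055]
eef_rot: [1.169, 1.233, -1.169]
ft_force: [0.1, -0.6, -0.0]
gripper_width: 0.0041
```

Emit:
jog_arm(
  plan=[
    [0,0,0,0,0.6,-0.79,255],
    [0,0,0,0,0.6,-0.79,255],
    [0,0,0,0,0.6,-0.79,255],
    [0,0,0,0,0.6,-0.79,255],
    [0,0,0,0,0,0,255],
  ],
)

```text
clock: 2.38
position: [0.4504, -0.0673, 0.3045]
eef_rot: [1.165, 1.241, -1.16]
ft_force: [-0.0, 0.1, -1.1]
gripper_width: 0.0004
```

Run:
```python
from fit import *
st(); go(pushp(-.0144)+[0,0,.13],RPUSH)
```

```text
t 2.38 p [ 0.4504 -0.0673  0.3045] F [-0.   0.1 -1.1] T [0.03 0.06 0.01] w 0.0004 q [-0.28 -0.12  1.38  0.    1.88  1.23]
rot/6deg [ 0.09 -0.03 -0.  ] shift/.04 [ 0.61  3.71 -4.52] |mm| 235 deg 0.6
```

Emit:
jog_arm(
  plan=[
    [0,0,0,0,0.6,-0.75,255],
    [0,0,0,0,0.6,-0.75,255],
    [0,0,0,0,0.6,-0.75,255],
    [0,0,0,0,0.6,-0.75,255],
    [0,0,0,0,0.6,-0.75,255],
  ],
)

```text
clock: 2.8
position: [0.5606, 0.0842, 0.3053]
eef_rot: [1.169, 1.234, -1.17]
ft_force: [-0.1, 0.0, -0.3]
gripper_width: 0.0005
```

Emit:
jog_arm(
  plan=[
    [0.09,0,0,0,0.7,-0.75,255],
    [0,0,0,0,0,0,255],
  ],
)

```text
clock: 2.97
position: [0.5889, 0.1192, 0.3008]
eef_rot: [1.171, 1.237, -1.175]
ft_force: [-0.4, -0.1, -2.3]
gripper_width: 0.0003
```

Run:
```python
from fit import *
st(); go(pushp(-.0144)+[0,0,.03],RPUSH)
s=cam('scene'); q=proj(s,bw(HUB))[0].astype(int); cv2.imwrite('pics/s1.png',cv2.resize(s['frame'][q[1]-110:q[1]+70,q[0]-100:q[0]+120],None,fx=3.3,fy=3.3))
```

```text
t 2.97 p [0.5889 0.1192 0.3008] F [-0.4 -0.1 -2.3] T [-0.02  0.03  0.01] w 0.0003 q [0.1  0.21 1.05 0.   1.89 1.63]
rot/6deg [-0.04 -0.02  0.05] shift/.04 [ 3.   -0.03 -0.08] |mm| 120 deg 0.4
```

View pics/s1.png

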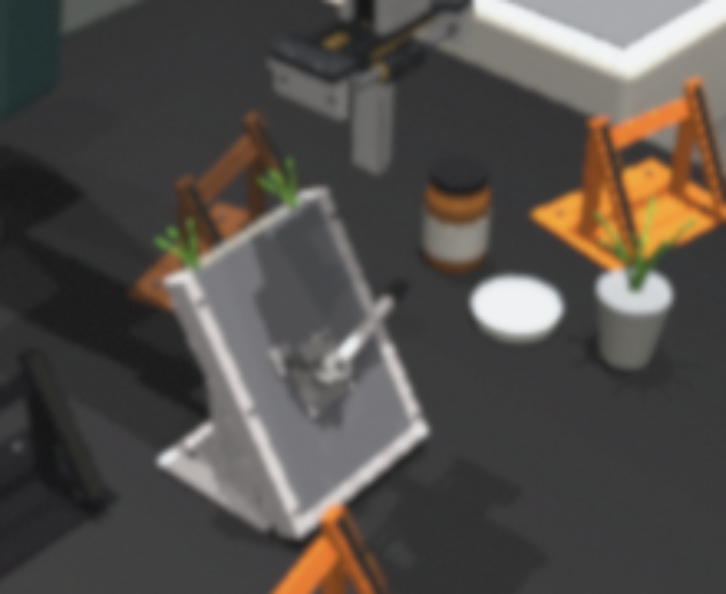

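The crop shows the closed finger above the leg's outer half (about crop (372,165)), with the box undisturbed. Next I descend.

Emit:
jog_arm(
  plan=[
    [0,0,0,0.8,0,-0.08,255],
    [0,0,0,0.8,0,0,255],
    [0,0,0,0.8,0,0,255],
    [0,0,0,0.5,0,0,255],
    [0,0,0,0,0,0,255],
  ],
)

```text
clock: 3.43
position: [0.5825, 0.1159, 0.1835]
eef_rot: [1.171, 1.236, -1.186]
ft_force: [-0.4, 0.8, -0.9]
gripper_width: 0.0005
```

Run:
```python
from fit import *
st(); go(pushp(-.0144),RPUSH);print(R if 0 else RPUSH.T@DW)
s=cam('scene'); q=proj(s,bw(HUB))[0].astype(int); cv2.imwrite('pics/s2.png',cv2.resize(s['frame'][q[1]-110:q[1]+70,q[0]-100:q[0]+120],None,fx=3.3,fy=3.3))
```

```text
t 3.43 p [0.5825 0.1159 0.1835] F [-0.4  0.8 -0.9] T [0.03 0.07 0.02] w 0.0005 q [ 0.1   0.2   1.29 -0.    1.67  1.63]
rot/6deg [-0.1   0.01  0.11] shift/.04 [ 0.81  0.13 -0.17] |mm| 34 deg 0.9
[ 7.07530053e-01  7.06683256e-01 -2.45259666e-18]
```

View pics/s2.png

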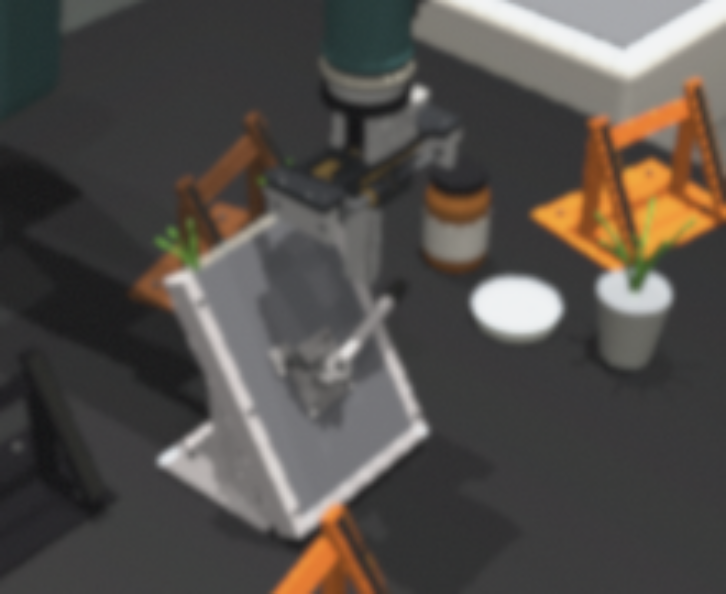

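Finger is above the bar and clear of the back. Lower to touch.

Emit:
jog_arm(
  plan=[
    [0,0,0,0.4,0.15,-0.15,255],
    [0,0,0,0.35,0,0,255],
    [0,0,0,0,0,0,255],
  ],
)

```text
clock: 3.73
position: [0.5914, 0.1234, 0.1593]
eef_rot: [1.176, 1.23, -1.178]
ft_force: [-0.4, -0.3, -0.5]
gripper_width: 0.0002
```

Run:
```python
from fit import *
for i in range(1):st(); go(pushp(-.0144),RPUSH)
s=cam('scene'); st(); go(pushp(-.0144),RPUSH)
```

```text
t 3.73 p [0.5914 0.1234 0.1593] F [-0.4 -0.3 -0.5] T [-0.    0.04  0.03] w 0.0002 q [ 0.11  0.22  1.31 -0.    1.61  1.64]
rot/6deg [-0.1   0.    0.01] shift/.04 [ 0.21 -0.11  0.01] |mm| 10 deg 0.6
t 3.78 p [0.5918 0.1234 0.1605] F [-0.1 -0.3  1.2] T [ 0.1   0.06 -0.  ] w 0.0001 q [ 0.11  0.22  1.31 -0.    1.61  1.64]
rot/6deg [-0.1  0.  -0. ] shift/.04 [ 0.24 -0.12  0.01] |mm| 11 deg 0.6
```

Emit:
jog_arm(
  plan=[
    [0,0,0,0.2,-0.12,0,255],
    [0,0,0,0.2,0.2,0,255],
    [0,0,0,0.2,0.2,0,255],
    [0,0,0,0.2,0.2,0,255],
    [0,0,0,0.2,0.2,0,255],
  ],
)

```text
clock: 4.2
position: [0.6208, 0.1247, 0.1197]
eef_rot: [1.177, 1.227, -1.176]
ft_force: [1.0, -1.3, 2.4]
gripper_width: 0.0004
```

Run:
```python
from fit import *
st(); go(pushp(.07),RPUSH)
s=cam('scene'); q=proj(s,bw(HUB))[0].astype(int); cv2.imwrite('pics/s3.png',cv2.resize(s['frame'][q[1]-110:q[1]+70,q[0]-100:q[0]+120],None,fx=3.3,fy=3.3))
```

```text
t 4.2 p [0.6208 0.1247 0.1197] F [ 1.  -1.3  2.4] T [-0.21 -0.05  0.04] w 0.0004 q [ 0.11  0.3   1.29 -0.    1.55  1.64]
rot/6deg [-0.09  0.02 -0.02] shift/.04 [ 0.72  0.64 -0.  ] |mm| 38 deg 0.6
```

View pics/s3.png

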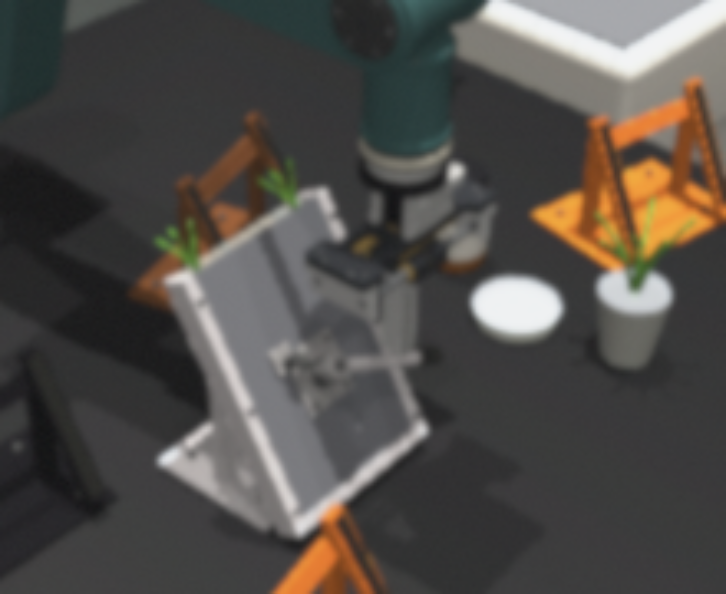

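The leg is being pressed down: its tip is now at crop (418,357) and the box has not moved. I keep pushing.

Emit:
jog_arm(
  plan=[
    [0,0,0,0.2,0.2,0.05,255],
    [0,0,0,0.2,0.2,0.1,255],
    [0,0,0,0.2,0.2,0.1,255],
    [0,0,0,0.2,0.2,0.1,255],
    [0,0,0,0,0,0,255],
  ],
)

```text
clock: 4.67
position: [0.6513, 0.1115, 0.0836]
eef_rot: [1.174, 1.232, -1.182]
ft_force: [-0.8, -0.4, -0.4]
gripper_width: 0.0008
```

Run:
```python
from fit import *
st(); go(pushp(.07),RPUSH)
s=cam('scene'); q=proj(s,bw(HUB))[0].astype(int); cv2.imwrite('pics/s4.png',cv2.resize(s['frame'][q[1]-110:q[1]+70,q[0]-100:q[0]+120],None,fx=3.3,fy=3.3))
```

```text
t 4.67 p [0.6513 0.1115 0.0836] F [-0.8 -0.4 -0.4] T [-0.01  0.03 -0.01] w 0.0008 q [ 0.08  0.38  1.25 -0.    1.51  1.61]
rot/6deg [-0.1   0.01  0.05] shift/.04 [-0.19 -0.11 -0.37] |mm| 17 deg 0.7
```

View pics/s4.png

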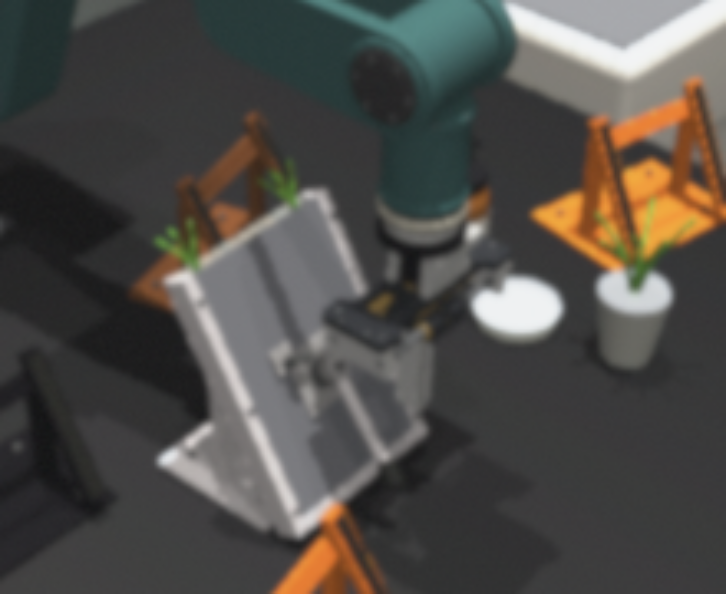

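The leg has snapped fully down: its tip is at crop (388,460) and the force is back to about 0. I retract upward.

Emit:
jog_arm(
  plan=[
    [0,0,0,-0.9,0.1,0,255],
    [0,0,0,-0.95,0,0,255],
    [0,0,0,-0.95,0,0,255],
    [-1,0,0,-0.95,0,0,0],
    [-1,0,0,-0.95,0,0,0],
  ],
)

```text
clock: 5.13
position: [0.655, 0.1132, 0.2779]
eef_rot: [1.017, 1.32, -1.016]
ft_force: [0.4, -0.5, -0.3]
gripper_width: 0.0103
```

Emit:
jog_arm(
  plan=[
    [-1,0,0,-0.6,0,0,0],
    [-1,0,0,0,0,0,0],
    [-1,0,0,0,0,0,0],
    [-1,0,0,0,0,0,0],
    [-1,0,0,0,0,0,0],
  ],
)

```text
clock: 5.55
position: [0.6554, 0.1132, 0.3002]
eef_rot: [0.616, 1.481, -0.615]
ft_force: [0.5, 0.5, 0.0]
gripper_width: 0.0439
```

Emit:
jog_arm(
  plan=[
    [-1,0,0,0,0,0,0],
    [-1,0,0,0,0,0,0],
    [-1,0,0,0,0,0,0],
    [-1,0,0,0,0,0,0],
    [-1,0,0,0,0,0,0],
  ],
)

```text
clock: 5.97
position: [0.6553, 0.1132, 0.3]
eef_rot: [0.208, 1.56, -0.207]
ft_force: [1.2, 1.7, -0.0]
gripper_width: 0.077
```

Emit:
jog_arm(
  plan=[
    [-1,0,0,0,0,0,0],
    [-1,0,0,0,0,0,0],
    [-1,0,0,0,0,0,0],
    [0,0,0,0,0,0,0],
  ],
)

```text
clock: 6.3
position: [0.6553, 0.1132, 0.2999]
eef_rot: [-0.036, 1.57, 0.037]
ft_force: [0.0, -0.3, -0.5]
gripper_width: 0.0941
```

```bash
cat >> fit.py <<'E'
def RG(lean=LEAN):
    B=Rbox(lean); return np.column_stack([-B[:,2],B[:,1],B[:,0]])
def gp(depth,lean=LEAN,Cc=C): return bw([.009,0,.26-depth],lean,Cc)  # TCP depth below top edge
E
python3 - <<'E'
from fit import *
st(); print(gp(.032),gp(-.04)); go(gp(-.04),RG())
for n in('scene','top'):
    s=cam(n); np.savez(n+'1.npz',**s); q=proj(s,bw(HUB))[0].astype(int); cv2.imwrite(f'pics/{n}5.png',cv2.resize(s['frame'][q[1]-90:q[1]+90,q[0]-110:q[0]+110],None,fx=3.3,fy=3.3))
E
```

```text
t 6.3 p [0.6553 0.1132 0.2999] F [ 0.  -0.3 -0.5] T [-0.07 -0.12 -0.08] w 0.0941 q [0.09 0.36 0.86 0.   1.92 0.04]
[0.51856357 0.051409   0.20268573] [0.48265334 0.04946796 0.2650611 ]
rot/6deg [-0.07 -4.99  0.02] shift/.04 [ 0.87 -1.39 -4.39] |mm| 187 deg 29.9
```

View pics/scene5.png

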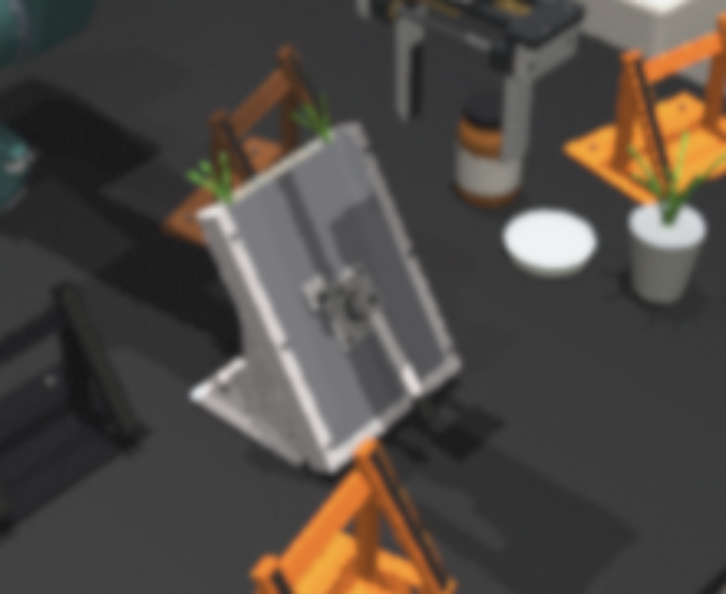

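View pics/top5.png

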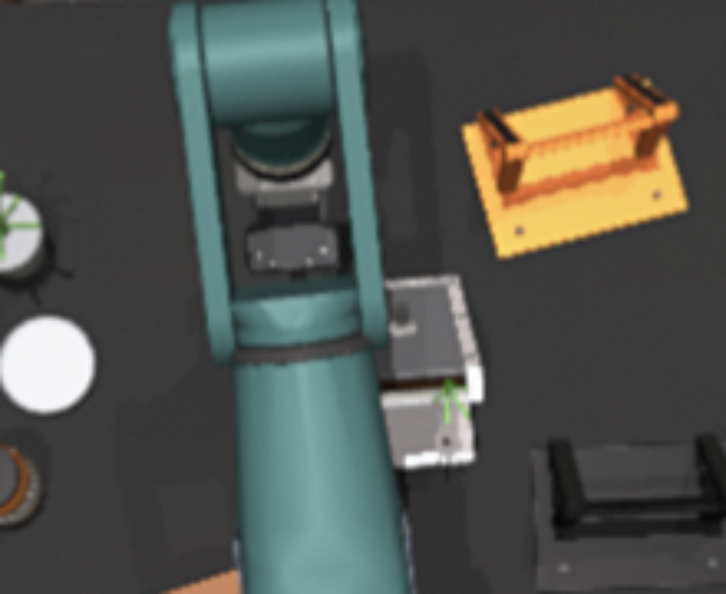

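Run:
```python
from fit import *
s=L('scene1.npz'); P=cloud(s); Q=(P-C)@Rbox()+[0,0,.005]
m=(abs(Q[...,0]-.024)<.006)&(abs(Q[...,1])<.1)&(Q[...,2]>.02)&(Q[...,2]<.27)
q=P[m]; c=q.mean(0); U=np.linalg.svd(q-c,full_matrices=False)[2]; n=U[2]*np.sign(U[2][2])
print(m.sum(),'lean',np.arcsin(n[2]),'yaw',np.arctan2(n[1],n[0]),'x',np.median(Q[m][:,0]),'y',np.percentile(Q[m][:,1],[1,99]),'z',np.percentile(Q[m][:,2],[1,99]))
p,R=cur(); print('to -.08'); go(gp(-.08),RG())
```

```text
3588 lean 0.5237683104551438 yaw 0.05023524242675103 x 0.02513180660023112 y [-0.09177303  0.08758011] z [0.02218446 0.25830057]
to -.08
rot/6deg [-0.11 -4.99  0.03] shift/.04 [ 0.   -1.42 -4.88] |mm| 203 deg 30.0
```

Emit:
jog_arm(
  plan=[
    [0,0,0,0,-0.28,-0.9,0],
    [0,0,0,0,-0.28,-0.9,0],
    [0,0,0,0,-0.28,-0.9,0],
    [0,0,0,0,-0.28,-0.9,0],
    [0,0,0,0,-0.28,-0.9,0],
  ],
)

```text
clock: 6.82
position: [0.4764, 0.0487, 0.2994]
eef_rot: [-0.033, 1.57, 0.033]
ft_force: [-0.1, -1.0, 0.2]
gripper_width: 0.0942
```

Emit:
jog_arm(
  plan=[
    [0,-1,0,0,0,-0.3,0],
    [0,-1,0,0,0,0,0],
    [0,-1,0,0,0,0,0],
    [0,-1,0,0,0,0,0],
    [0,-1,0,0,0,0,0],
  ],
)

```text
clock: 7.23
position: [0.4661, 0.0486, 0.3011]
eef_rot: [-0.021, 1.039, 0.039]
ft_force: [-0.4, -0.2, 0.1]
gripper_width: 0.0938
```

Emit:
jog_arm(
  plan=[
    [0,0,0,0,0,0,0],
  ],
)

```text
clock: 7.32
position: [0.4618, 0.0488, 0.2959]
eef_rot: [-0.021, 1.049, 0.039]
ft_force: [-0.4, -0.3, -1.9]
gripper_width: 0.0938
```

Run:
```python
from fit import *
st(); go(gp(-.04),RG())
```

```text
t 7.32 p [0.4618 0.0488 0.2959] F [-0.4 -0.3 -1.9] T [-0.06  0.16 -0.02] w 0.0938 q [-0.05 -0.52  1.78  0.05  1.36 -0.09]
rot/6deg [-0.1  -0.01  0.04] shift/.04 [ 0.93 -0.01  0.07] |mm| 37 deg 0.6
```

Emit:
jog_arm(
  plan=[
    [-0.1,0,0,0.5,0,0.06,0],
    [0,0,0,0.45,0,0,0],
    [0,0,0,0,0,0,0],
  ],
)

```text
clock: 7.57
position: [0.4869, 0.0495, 0.2644]
eef_rot: [-0.031, 1.054, 0.045]
ft_force: [0.2, 0.1, -0.6]
gripper_width: 0.0938
```

Run:
```python
from fit import *
st(); go(gp(.032),RG())
s=cam('scene'); st(); go(gp(.032),RG()); q=proj(s,bw(HUB))[0].astype(int); cv2.imwrite(f'pics/s6.png',cv2.resize(s['frame'][q[1]-110:q[1]+70,q[0]-130:q[0]+90],None,fx=3.3,fy=3.3))
s=cam('wrist'); cv2.imwrite('pics/w6.png',s['frame'])
```

```text
t 7.57 p [0.4869 0.0495 0.2644] F [ 0.2  0.1 -0.6] T [-0.03  0.15 -0.04] w 0.0938 q [-0.05 -0.46  1.8   0.05  1.28 -0.1 ]
rot/6deg [ 0.01 -0.06  0.04] shift/.04 [ 1.73  0.01 -0.07] |mm| 69 deg 0.5
t 7.62 p [0.4871 0.0495 0.266 ] F [ 0.6  0.6 -0.2] T [-0.05  0.12  0.01] w 0.0939 q [-0.05 -0.46  1.8   0.05  1.28 -0.1 ]
rot/6deg [ 0.01 -0.05  0.04] shift/.04 [ 1.77  0.01 -0.1 ] |mm| 71 deg 0.4
```

View pics/s6.png

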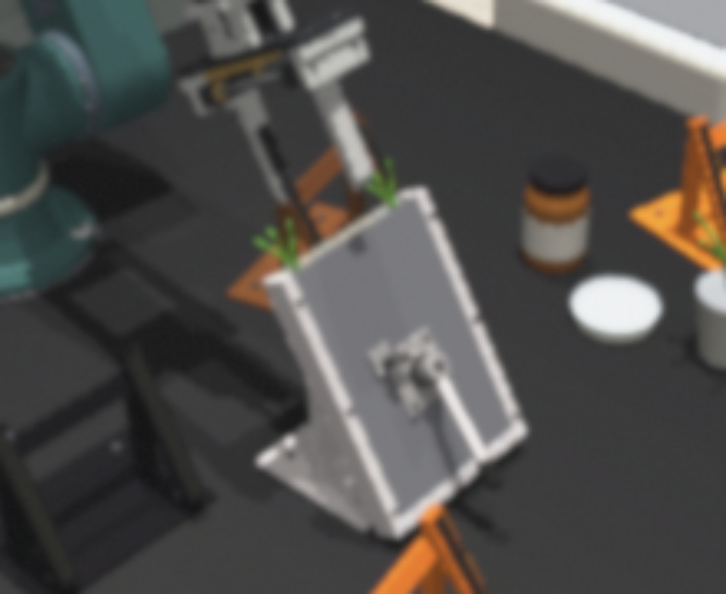

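View pics/w6.png

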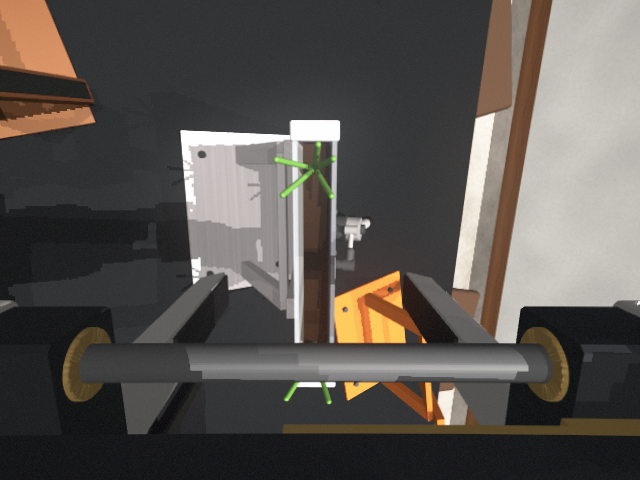

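The wrist view shows the box's top edge (centre u≈315) midway between the fingers (about 215 and 420) and parallel to the pads. I advance and close.

Emit:
jog_arm(
  plan=[
    [0,0,0,0.6,0,-0.06,0],
    [0,0,0,0.6,0,0,0],
    [0,0,0,0.5,0,0,0],
    [0,0,0,0,0,0,0],
  ],
  grip_force=15,
)

```text
clock: 8.0
position: [0.5186, 0.0509, 0.2041]
eef_rot: [-0.032, 1.054, 0.046]
ft_force: [-0.3, -0.7, -0.8]
gripper_width: 0.0945
```

Run:
```python
from fit import *
st(); go(gp(.032),RG())
```

```text
t 8.0 p [0.5186 0.0509 0.2041] F [-0.3 -0.7 -0.8] T [-0.06  0.21  0.01] w 0.0945 q [-0.04 -0.37  1.86  0.05  1.13 -0.1 ]
rot/6deg [ 0.01 -0.06  0.04] shift/.04 [ 0.03  0.01 -0.02] |mm| 1 deg 0.5
```

Emit:
jog_arm(
  plan=[
    [0,0,0,0,0,0,255],
    [0,0,0,0,0,0,255],
    [0,0,0,0,0,0,255],
    [0,0,0,0,0,0,255],
    [0,0,0,0,0,0,255],
  ],
)

```text
clock: 8.42
position: [0.5195, 0.0509, 0.2094]
eef_rot: [-0.033, 1.044, 0.046]
ft_force: [0.5, -0.7, -0.8]
gripper_width: 0.0642
```

Emit:
jog_arm(
  plan=[
    [0,0,0,0,0,0,255],
    [0,0,0,0,0,0,255],
    [0,0,0,0,0,0,255],
    [0,0,0,0,0,0,255],
    [0,0,0,0,0,0,255],
  ],
)

```text
clock: 8.83
position: [0.5192, 0.0509, 0.2076]
eef_rot: [-0.033, 1.047, 0.046]
ft_force: [0.3, -0.3, -0.3]
gripper_width: 0.0302
```

Emit:
jog_arm(
  plan=[
    [0,0,0,0,0,0,255],
    [0,0,0,0,0,0,255],
  ],
  grip_force=45,
)

```text
clock: 9.0
position: [0.5195, 0.0509, 0.2077]
eef_rot: [-0.033, 1.046, 0.046]
ft_force: [2.0, -0.6, -0.0]
gripper_width: 0.0298
```

Run:
```python
from fit import *
st(); go(gp(.032),RG()); p,R=cur(); 
# arc targets
r0=np.array([0,0,0])
for k in range(1,6):
    l=LEAN-k*np.radians(6) if k<5 else 0
    Cc=C+Rz(YAW)@[.005*(LEAN-l),0,0]
    print(k,l,gp(.032,l,Cc))
Rp=RG();pp=gp(.032)
for k in range(1,6):
    l=LEAN-LEAN*k/5; Cc=C+Rz(YAW)@[.005*(LEAN-l),0,0]
    r,t=delta(pp,Rp,gp(.032,l,Cc),RG(l)); print(np.round(r/np.radians(6),3),np.round(t/.04,3)); pp=gp(.032,l,Cc);Rp=RG(l)
```

```text
t 9.0 p [0.5195 0.0509 0.2077] F [ 2.  -0.6 -0. ] T [ 0.02 -0.01 -0.06] w 0.0298 q [-0.04 -0.37  1.86  0.05  1.13 -0.1 ]
rot/6deg [0.02 0.01 0.05] shift/.04 [ 0.1   0.02 -0.08] |mm| 5 deg 0.3
1 0.4182802448803402 [0.54028671 0.05258319 0.21243062]
2 0.31356048976068046 [0.56291084 0.05380608 0.21990285]
3 0.2088407346410207 [0.58619382 0.05506458 0.22502057]
4 0.1041209795213609 [0.60988629 0.05634522 0.2277277 ]
5 0 [0.63359807 0.05762691 0.228     ]
[-0.     0.999  0.   ] [0.06  0.    0.592]
[ 0.     0.999 -0.   ] [0.059 0.    0.593]
[-0.     0.999  0.   ] [ 0.058 -0.     0.593]
[-0.     0.999 -0.   ] [0.057 0.    0.594]
[0.    0.999 0.   ] [0.055 0.    0.594]
```

Gripped: opening 29.8 mm, force low. I turn it up about the foot in small steps.

Emit:
jog_arm(
  plan=[
    [0,0.5,0,0.015,0,0.297,255],
    [0,0.5,0,0.02,0,0.297,255],
    [0,0,0,0,0,0,255],
  ],
)

```text
clock: 9.25
position: [0.5426, 0.0518, 0.2175]
eef_rot: [-0.036, 1.154, 0.044]
ft_force: [1.1, -1.9, -0.8]
gripper_width: 0.0298
```

```bash
cat >> fit.py <<'E'
def arc():
    st(); p,R=cur(); l=np.arctan2(R[0,0],-R[2,0]); l=np.arcsin(np.clip(-(Rz(YAW)[:,0]@(-R[:,0])),-1,1))
    print('tool lean',round(l,4))
    Cc=C+Rz(YAW)@[.005*(LEAN-l),0,0]; print('err on arc (world, mm)',np.round((p-gp(.032,l,Cc))*1e3,1))
    C1=C+Rz(YAW)@[.005*LEAN,0,0]; go(gp(.032,0,C1),RG(0))
E
python3 -c "
from fit import *
arc()"
```

```text
t 9.25 p [0.5426 0.0518 0.2175] F [ 1.1 -1.9 -0.8] T [-0.15 -0.34 -0.14] w 0.0298 q [-0.03 -0.24  1.71  0.03  1.26 -0.08]
tool lean 0.4164
err on arc (world, mm) [ 1.9 -0.8  4.9]
rot/6deg [0.   3.98 0.06] shift/.04 [0.68 0.02 2.19] |mm| 92 deg 23.9
```

Emit:
jog_arm(
  plan=[
    [0,0.5,0,0.02,0,0.297,255],
    [0,0.5,0,0.02,0,0.297,255],
    [0,0.5,0,0.02,0,0.297,255],
    [0,0.5,0,0.02,0,0.297,255],
    [0,0,0,0,0,0,255],
  ],
)

```text
clock: 9.67
position: [0.5893, 0.0543, 0.23]
eef_rot: [-0.041, 1.362, 0.041]
ft_force: [-0.5, -1.8, -0.4]
gripper_width: 0.0296
```

```bash
python3 -c "
from fit import *
arc()
s=cam('scene'); q=proj(s,bw(HUB))[0].astype(int); cv2.imwrite(f'pics/s7.png',cv2.resize(s['frame'][q[1]-110:q[1]+70,q[0]-110:q[0]+110],None,fx=3.3,fy=3.3)); arc()"
```

```text
t 9.67 p [0.5893 0.0543 0.23  ] F [-0.5 -1.8 -0.4] T [-0.18 -0.48 -0.01] w 0.0296 q [-0.01  0.02  1.41  0.01  1.51 -0.06]
tool lean 0.2084
err on arc (world, mm) [ 3.  -0.8  4.9]
rot/6deg [-0.    1.99  0.05] shift/.04 [0.28 0.02 1.08] |mm| 44 deg 11.9
t 9.72 p [0.5885 0.0543 0.2299] F [ 3.4 -1.  -3.3] T [-0.11 -1.06 -0.06] w 0.0301 q [-0.01  0.01  1.42  0.01  1.5  -0.06]
tool lean 0.2104
err on arc (world, mm) [ 2.6 -0.7  4.9]
rot/6deg [0.   2.01 0.06] shift/.04 [0.28 0.02 1.1 ] |mm| 45 deg 12.1
```

View pics/s7.png

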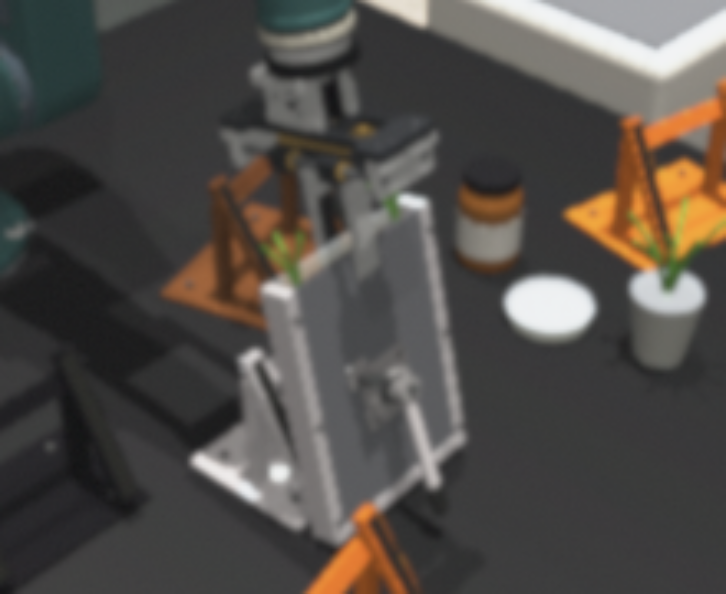

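It is coming up with the foot in place and the leg down. I continue to plumb.

Emit:
jog_arm(
  plan=[
    [0,0.5,0,0.02,0,0.29,255],
    [0,0.5,0,0.02,0,0.29,255],
    [0,0.5,0,0.02,0,0.29,255],
    [0,0.5,0,0.02,0,0.29,255],
    [0,0,0,0,0,0,255],
  ],
)

```text
clock: 10.13
position: [0.6351, 0.057, 0.2327]
eef_rot: [-0.046, 1.57, 0.038]
ft_force: [1.0, 0.0, -1.6]
gripper_width: 0.0301
```

```bash
python3 -c "
from fit import *
arc()
for n in ('scene','top','wrist'):
    s=cam(n); np.savez(n+'2.npz',**s); q=proj(s,bw(HUB))[0].astype(int)
    if n!='wrist': cv2.imwrite(f'pics/{n}8.png',cv2.resize(s['frame'][q[1]-110:q[1]+70,q[0]-110:q[0]+110],None,fx=3.3,fy=3.3))
    arc()
s=L('scene2.npz');P=cloud(s); Q=(P-C)@Rz(YAW)+[0,0,.005]
m=(abs(Q[...,0]-.024)<.02)&(abs(Q[...,1])<.088)&(Q[...,2]>.05)&(Q[...,2]<.2)
q=P[m]
for _ in range(4):
    c=q.mean(0); U=np.linalg.svd(q-c,full_matrices=False)[2]; n=U[2]*np.sign(U[2][0]); d=abs((q-c)@n); q=q[d<max(.0025,1.5*np.median(d))]
print(len(q),'lean',np.arcsin(n[2]),'yaw',np.arctan2(n[1],n[0]))
"
```

```text
t 10.13 p [0.6351 0.057  0.2327] F [ 1.   0.  -1.6] T [-0.09 -0.77 -0.1 ] w 0.0301 q [ 0.    0.28  1.09 -0.01  1.77 -0.05]
tool lean 0.0005
err on arc (world, mm) [ 1.6 -0.6  4.7]
rot/6deg [-0.01  0.    0.05] shift/.04 [ 0.12  0.02 -0.04] |mm| 5 deg 0.3
t 10.18 p [0.6344 0.057  0.2328] F [ 2.4  0.1 -4.3] T [-0.09 -1.27 -0.11] w 0.0297 q [ 0.    0.28  1.09 -0.01  1.77 -0.05]
tool lean 0.0023
err on arc (world, mm) [ 1.4 -0.6  4.7]
rot/6deg [-0.01  0.02  0.05] shift/.04 [ 0.12  0.02 -0.02] |mm| 5 deg 0.3
t 10.23 p [0.6339 0.057  0.2328] F [ 4.5 -0.  -4.8] T [-0.05 -1.65 -0.11] w 0.0297 q [ 0.    0.28  1.1  -0.01  1.76 -0.05]
tool lean 0.0033
err on arc (world, mm) [ 1.1 -0.6  4.8]
rot/6deg [-0.01  0.03  0.05] shift/.04 [ 0.12  0.02 -0.01] |mm| 5 deg 0.4
t 10.28 p [0.6334 0.057  0.2328] F [ 4.8  0.3 -6. ] T [-0.02 -1.73 -0.05] w 0.0298 q [ 0.    0.28  1.1  -0.01  1.76 -0.05]
tool lean 0.0033
err on arc (world, mm) [ 0.6 -0.6  4.8]
rot/6deg [-0.01  0.03  0.05] shift/.04 [0.12 0.02 0.  ] |mm| 5 deg 0.4
1057 lean -0.001684809311099574 yaw 0.048200535484485336
```

View pics/scene8.png

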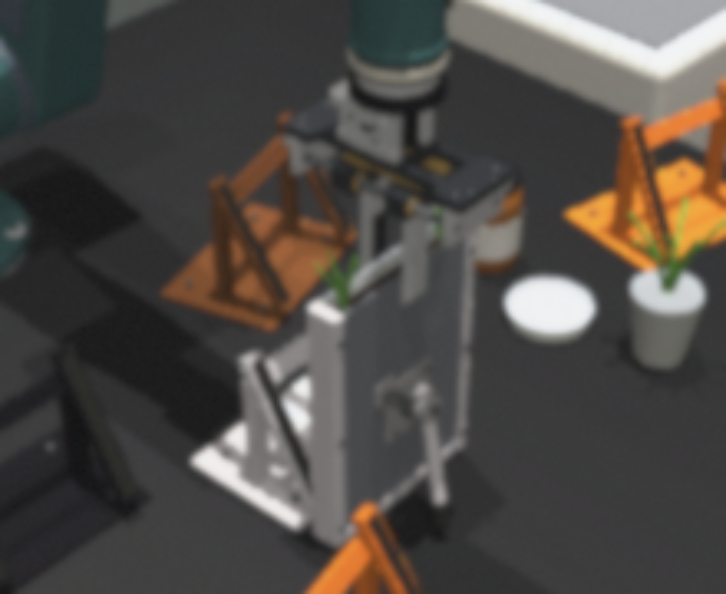

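Plumb is within a few mrad, but the tool is carrying about 6 N of the box's weight. I let it settle, then lower it until the foot is clearly loaded.

Emit:
jog_arm(
  plan=[
    [0,0,0,0,0,0,255],
    [0,0,0,0,0,0,255],
    [0,0,0,0,0,0,255],
    [0,0,0,0,0,0,255],
  ],
)

```text
clock: 10.62
position: [0.6317, 0.0572, 0.2327]
eef_rot: [-0.046, 1.572, 0.038]
ft_force: [1.4, 0.4, -7.5]
gripper_width: 0.0294
```

```bash
python3 -c "
from fit import *
arc()"
```

```text
t 10.62 p [0.6317 0.0572 0.2327] F [ 1.4  0.4 -7.5] T [-0.01 -1.03 -0.  ] w 0.0294 q [ 0.    0.28  1.1  -0.01  1.77 -0.05]
tool lean -0.0015
err on arc (world, mm) [-2.2 -0.4  4.8]
rot/6deg [-0.   -0.01  0.05] shift/.04 [0.12 0.01 0.05] |mm| 5 deg 0.3
```

Emit:
jog_arm(
  plan=[
    [0,0,0,0.05,0,0,255],
    [0,0,0,0,0,0,255],
    [0,0,0,0,0,0,255],
    [0,0,0,0,0,0,255],
  ],
)

```text
clock: 10.95
position: [0.6322, 0.0572, 0.2327]
eef_rot: [-0.046, 1.57, 0.038]
ft_force: [-1.4, -0.2, 2.0]
gripper_width: 0.0299
```

```bash
python3 -c "
from fit import *
arc()"
```

```text
t 10.95 p [0.6322 0.0572 0.2327] F [-1.4 -0.2  2. ] T [ 0.02  0.26 -0.06] w 0.0299 q [ 0.    0.28  1.1  -0.01  1.77 -0.05]
tool lean -0.0
err on arc (world, mm) [-1.4 -0.4  4.7]
rot/6deg [-0.   -0.    0.05] shift/.04 [0.12 0.01 0.04] |mm| 5 deg 0.3
```

Emit:
jog_arm(
  plan=[
    [0,0,0,0,0,0,255],
    [0,0,0,0,0,0,255],
    [0,0,0,0,0,0,255],
    [0,0,0,0,0,0,255],
    [0,0,0,0,0,0,255],
  ],
)

```text
clock: 11.37
position: [0.6324, 0.0572, 0.2327]
eef_rot: [-0.046, 1.57, 0.038]
ft_force: [-2.0, -0.3, 5.6]
gripper_width: 0.0299
```

```bash
python3 -c "
from fit import *
arc()
for n in ('scene','top'):
    s=cam(n); np.savez(n+'3.npz',**s)
    arc()
s=L('scene3.npz');P=cloud(s); Q=(P-C)@Rz(YAW)+[0,0,.005]
m=(abs(Q[...,0]-.024)<.02)&(abs(Q[...,1])<.088)&(Q[...,2]>.05)&(Q[...,2]<.2)
q=P[m]
for _ in range(4):
    c=q.mean(0); U=np.linalg.svd(q-c,full_matrices=False)[2]; n=U[2]*np.sign(U[2][0]); d=abs((q-c)@n); q=q[d<max(.0025,1.5*np.median(d))]
print(len(q),'lean',np.arcsin(n[2]),'yaw',np.arctan2(n[1],n[0]),'x',((c-C)@Rz(YAW))[0])
im=cv2.resize(s['frame'],None,fx=5,fy=5,interpolation=cv2.INTER_CUBIC)
C1=C+Rz(YAW)@[.0026,0,0]
for X,col in [([bw([x,y,z],0,C1) for x in (-.006,.024) for y in(-.09,.09) for z in (0.005,.26)],(0,0,255)),([bw(legp(1.88,r),0,C1) for r in (0,.06,.112,.12)],(255,0,255))]:
    for a in proj(s,np.array(X)): cv2.circle(im,tuple(int(v) for v in a*5+2),4,col,1)
u,v=(proj(s,bw(HUB,0,C1))[0]*5).astype(int); cv2.imwrite('pics/fin.png',im[v-300:v+280,u-350:u+350])
t=L('top3.npz'); cv2.imwrite('pics/fint.png',t['frame'])
"
```

```text
t 11.37 p [0.6324 0.0572 0.2327] F [-2.  -0.3  5.6] T [ 0.06  0.77 -0.05] w 0.0299 q [ 0.    0.28  1.1  -0.01  1.77 -0.05]
tool lean 0.0002
err on arc (world, mm) [-1.2 -0.4  4.7]
rot/6deg [-0.    0.    0.05] shift/.04 [0.12 0.01 0.03] |mm| 5 deg 0.3
t 11.42 p [0.6324 0.0572 0.2326] F [-1.2 -0.1  5.6] T [ 0.03  0.76 -0.05] w 0.0297 q [ 0.    0.28  1.1  -0.01  1.77 -0.05]
tool lean 0.0002
err on arc (world, mm) [-1.2 -0.4  4.6]
rot/6deg [-0.    0.    0.05] shift/.04 [0.12 0.01 0.03] |mm| 5 deg 0.3
t 11.47 p [0.6324 0.0572 0.2327] F [-2.   1.1  4.8] T [0.05 0.8  0.01] w 0.0297 q [ 0.    0.28  1.1  -0.01  1.77 -0.05]
tool lean 0.0002
err on arc (world, mm) [-1.2 -0.4  4.7]
rot/6deg [-0.    0.    0.05] shift/.04 [0.12 0.01 0.03] |mm| 5 deg 0.3
1038 lean -0.0038141476793423137 yaw 0.04979359920302226 x 0.02204127848543362
```

View pics/fin.png

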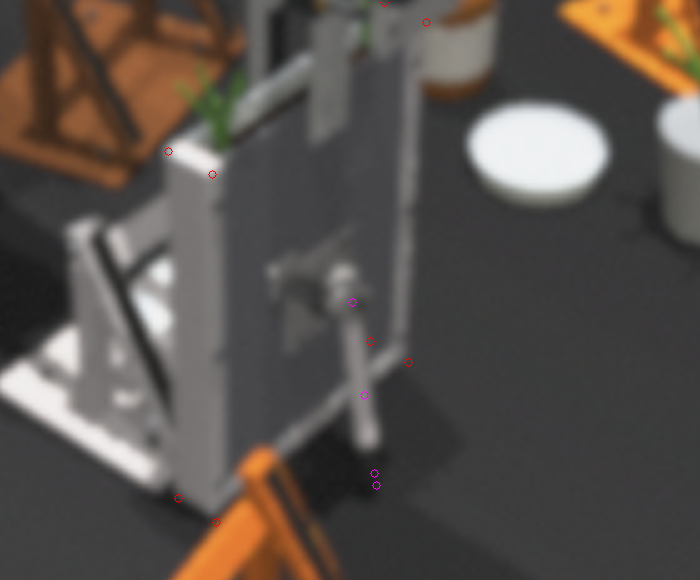

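View pics/fint.png

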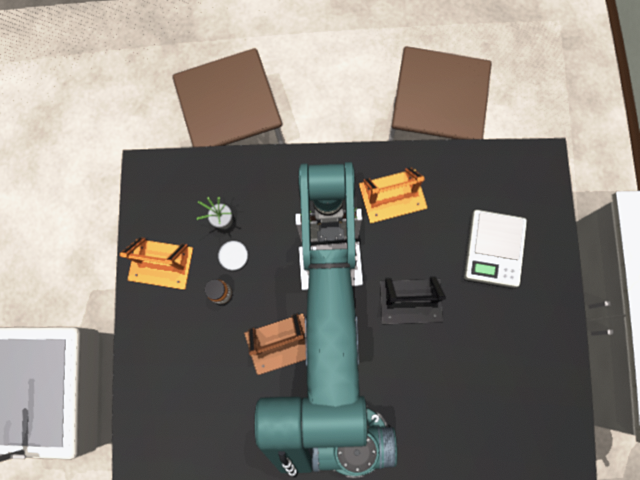

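The overlay puts the box 2–3 px higher in the picture than a foot-on-bench model. I check the actual foot height and any roll from the depth data.

```bash
python3 -c "
from fit import *
def ana(n,R,C0,zl):
    s=L(n);P=cloud(s); Q=(P-C0)@R+[0,0,.005]
    m=(abs(Q[...,0]-.023)<.008)&(abs(Q[...,1])<.12)&(Q[...,2]>-.03)&(Q[...,2]<.29)
    for y in np.arange(-.085,.09,.02):
        k=m&(abs(Q[...,1]-y)<.01); z=Q[k][:,2]; x=Q[k][:,0]
        print(round(y,3),k.sum(),'z',np.round(np.sort(z)[[0,1,2,3,-4,-3,-2,-1]],3),'x',np.round(np.median(x),4))
    for z in (.06,.1,.14,.18,.22):
        k=m&(abs(Q[...,2]-z)<.015); y=np.sort(Q[k][:,1]); print('z',z,'y ext',np.round(y[[0,2,4,-5,-3,-1]],4))
print('before');ana('scene0.npz',Rbox(),C,0)
print('after');ana('scene3.npz',Rz(YAW),C+Rz(YAW)@[.0026,0,0],0)
s=L('scene3.npz');P=cloud(s);C1=C+Rz(YAW)@[.0026,0,0];Q=(P-C1)@Rz(YAW)+[0,0,.005]
m=(Q[...,0]>.034)&(Q[...,0]<.1)&(abs(Q[...,1])<.05)&(Q[...,2]>.008)&(Q[...,2]<.16)
q=Q[m]; 
for a,b in [(.008,.02),(.02,.04),(.04,.06),(.06,.08),(.08,.1),(.1,.12),(.12,.14)]:
    k=q[(q[:,2]>=a)&(q[:,2]<b)]; print(a,len(k),np.round(np.median(k,0),4) if len(k) else '')
print('model leg',[np.round(legp(1.88,r),3) for r in (0,.05,.112,.12)])
"
```

```text
before
-0.085 565 z [-0.011 -0.01  -0.01  -0.009  0.261  0.261  0.261  0.287] x 0.0251
-0.065 510 z [-0.009 -0.008 -0.008 -0.007  0.284  0.285  0.286  0.288] x 0.025
-0.045 463 z [0.01  0.013 0.013 0.014 0.259 0.259 0.259 0.26 ] x 0.025
-0.025 456 z [-0.019 -0.018 -0.016 -0.016  0.259  0.259  0.26   0.26 ] x 0.0254
-0.005 422 z [-0.022 -0.019 -0.018 -0.016  0.259  0.259  0.26   0.261] x 0.0251
0.015 400 z [-0.019 -0.018 -0.018 -0.017  0.258  0.258  0.258  0.26 ] x 0.0254
0.035 415 z [-0.019 -0.018 -0.018 -0.016  0.258  0.259  0.259  0.259] x 0.0252
0.055 427 z [-0.019 -0.019 -0.018 -0.017  0.283  0.287  0.287  0.289] x 0.0248
0.075 450 z [-0.017 -0.017 -0.017 -0.016  0.259  0.259  0.276  0.285] x 0.0256
z 0.06 y ext [-0.0929 -0.0922 -0.0919  0.0868  0.0881  0.0905]
z 0.1 y ext [-0.0941 -0.0931 -0.0929  0.0868  0.0877  0.091 ]
z 0.14 y ext [-0.0943 -0.0922 -0.0914  0.0851  0.0875  0.0922]
z 0.18 y ext [-0.0933 -0.0927 -0.0927  0.0878  0.0901  0.0921]
z 0.22 y ext [-0.0929 -0.0925 -0.0917  0.0862  0.0894  0.0914]
after
-0.085 346 z [-0.003 -0.001 -0.    -0.     0.262  0.262  0.263  0.2
[... 628 characters left out ...]
 x 0.0198
z 0.06 y ext [-0.0927 -0.0926 -0.0922  0.0872  0.0875  0.09  ]
z 0.1 y ext [-0.0916 -0.0914 -0.0912  0.0852  0.0862  0.0899]
z 0.14 y ext [-0.0933 -0.0913 -0.0907  0.0873  0.0878  0.0884]
z 0.18 y ext [-0.0935 -0.0926 -0.0913  0.086   0.0871  0.089 ]
z 0.22 y ext [-0.0923 -0.0913 -0.0911  0.0885  0.0895  0.0903]
0.008 5 [ 0.0718 -0.0166  0.0152]
0.02 33 [ 0.0748 -0.0153  0.0301]
0.04 30 [ 0.0694 -0.0123  0.0509]
0.06 21 [ 0.064  -0.0115  0.069 ]
0.08 30 [ 0.059  -0.0096  0.0887]
0.1 28 [ 0.0534 -0.0071  0.108 ]
0.12 61 [ 0.0492 -0.007   0.1327]
model leg [array([0.048, 0.   , 0.127]), array([ 0.061, -0.005,  0.079]), array([ 0.077, -0.011,  0.019]), array([ 0.079, -0.012,  0.012])]
```

```bash
python3 -c "
from fit import *
st(); print(ctrl.close_job())"
```

```text
t 11.47 p [0.6324 0.0572 0.2327] F [-2.   1.1  4.8] T [0.05 0.8  0.01] w 0.0297 q [ 0.    0.28  1.1  -0.01  1.77 -0.05]
the job is handed in; nothing more can be done
None
```

The job is handed in at 11.5 s of the 53 s, with the box held plumb and its foot on the bench. While the box leaned on the rest, I pressed the prop leg down with the closed fingers. It snapped fully down and I let go of it. I then gripped the middle of the top edge at 45 N and turned the box up about its foot.

**Last checks**
- **Plumb:** the tool reads within 0.001 rad of plumb and the depth fit of the back face says −0.004 rad.
- **Foot on the bench:** it is loaded, because lowering by 2 mm changed the vertical force on the tool from −7.5 N to about +5 N without moving the tool.
- **Leg:** depth points along it match its fully-down position. By that model the tip ends about 12 mm above the bench; its dark end was too sparse in the depth data to measure directly.
- **Grip:** the opening is 29.8 mm, matching the box's 30 mm thickness.
- **Rest and other things:** the low side force suggests the box is not pressing on the rest, and the rails look separate from it in the picture. I did not measure that gap. The other things appear unmoved in the final top view.

**Disagreements**
- The final overlay and depth put the box about 5 mm nearer the robot than my no-slip turning model predicts. This could be calibration error or a small slip of the foot.
- They also put the box about 2 mm higher than expected. I trusted the force reading over that for foot contact.

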